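# Nest moulded pots on a spring stand and keep them pressed

## Task

Nest the moulded pots mouth down on the spring stand, without tipping any of them over: the medium pot over the small one already standing there, then the large pot over the medium one. Then push down on top of the large pot until the top face of the sprung platen is flush with the top of the plywood block, and keep it there so the set holds its shape: finish while still pressing, touching nothing of the stand itself, and leave the other things on the table where they are.

Things in the scene. Friction and masses are not known exactly. Their poses are not given: they have to be found in the camera images.
- stand: Fixed plywood block, 116 x 116 mm, 40 mm high, with a round well of 90 mm through its middle in which the platen runs. Origin: centre of its underside, z up.
- stand_rim (a point): Centre of the well, level with the top of the plywood block (40 mm above the table). Fixed.
- platen (a joint): Travel in m of the round aluminium platen (86 mm across) straight down into the block, 0 to 0.024. At 0 (its rest) its top face stands 14 mm above the top of the block; at 0.014 it is flush. A spring pushes it up: about 7.5 N at 0, plus 0.5 N per mm (14.5 N when flush, 19.5 N at the bottom stop), so the pots' own weight does not move it; let go, it rises again.
- platen_top (a point): Centre of the platen's top face, 54 mm above the table at rest; moves with it. On it stands a locating boss of 30 mm diameter and 10 mm height, inside the small pot.
- small_pot: Smallest of three straight-sided round pots of plain white plastic, mouth down: 42 mm outside, 36 mm inside diameter, 60 mm tall, flat closed top 4 mm thick. Origin: centre of its open rim (lower end), z up. It starts on the platen, over the boss, loose. Its closed top is 114 mm above the table at rest.
- medium_pot: Middle of three straight-sided round pots of plain white plastic, mouth down: 55 mm outside, 49 mm inside diameter, 62 mm tall, flat closed top 4 mm thick. Origin: centre of its open rim (lower end), z up. Starts on the table. Seated, it rests top on top over the small pot: rim 2 mm above the small pot's, top 118 mm above the table (platen at rest), 3.5 mm play all round.
- large_pot: Largest of three straight-sided round pots of plain white plastic, mouth down: 68 mm outside, 62 mm inside diameter, 64 mm tall, flat closed top 4 mm thick. Origin: centre of its open rim (lower end), z up. Starts on the table. Seated, it rests top on top over the medium pot: rim 2 mm above the medium pot's, top 122 mm above the table (platen at rest; 108 when flush), 3.5 mm play all round.
- bottle: Bystander, to be left alone: green glass bottle, 60 mm across, 210 mm tall. Origin: centre of its underside.
- tumbler: Bystander, to be left alone: clear glass tumbler, mouth up, 68 mm across, 85 mm tall. Origin: centre of its underside.
- case: Bystander, to be left alone: flat black spectacle case, 60 x 160 x 32 mm. Origin: centre of its underside.
- jar_left: Bystander, to be left alone: small glass ink jar with a black lid, 32 mm across, 42 mm tall, between the places on the robot's left. Origin: centre of its underside.
- jar_right: Bystander, to be left alone: small glass ink jar with a black lid, 32 mm across, 42 mm tall, between the places on the robot's right. Origin: centre of its underside.
- tape_roll: Bystander, to be left alone: flat ring (tape core), 90 mm across, 22 mm high. Origin: centre of its underside.
- pencil_tray: Bystander, to be left alone: clear open tray of pencils, 70 x 190 x 30 mm. Origin: centre of its underside.

How it is judged:
On the way, in this order (a step that is already met when the one before it is completed fails the run):
1. the medium pot sits down over the small pot (horizontal distance between medium_pot and small_pot below 0.006 m and z of medium_pot in the frame of small_pot between -0.004 and 0.006 m and angle between medium_pot's own z axis and vertical below 0.1 rad), for 0.2 s.
2. the large pot sits down over the medium pot (horizontal distance between large_pot and medium_pot below 0.006 m and z of large_pot in the frame of medium_pot between -0.004 and 0.006 m and angle between large_pot's own z axis and vertical below 0.1 rad), for 0.2 s.
At the end, for the whole second after the job is handed in: Pots nested on the platen (each within 6 mm of the axis of the one inside, seated to 4 mm, upright to 0.1 rad); platen still and flush with the block to 4 mm (joint 0.010 to 0.018); robot pushing on the large pot with over 5 N, under 1 N on the stand (all of step 1 and all of step 2 and horizontal distance between small_pot and platen_top below 0.006 m and z of small_pot in the frame of platen_top below 0.004 m and angle between small_pot's own z axis and vertical below 0.1 rad and value of joint platen between 0.01 and 0.018 m and velocity of joint platen between -0.005 and 0.005 m/s and contact force between any of the fingers, the arm and large_pot above 5 N and contact force between each of the fingers, the arm and stand below 1 N); the arm keeps its last pose, push and grip.
It fails at once if a pot is tipped over (more than about 35 degrees) (angle between any of small_pot, medium_pot, large_pot's own z axis and vertical above 0.6 rad).
It fails at once if another thing on the table is moved by more than 30 mm (distance of any of bottle, tumbler, case, jar_left, jar_right, tape_roll, pencil_tray from where it was at the start of the episode above 0.03 m).
It also fails if it takes over 72 s, if anything falls off the work surface, if the arm or the gripper's body presses on something with over 40 N, if the wrist force passes 120 N, or if a joint passes its speed limit or range.

## Robot

A 6-joint arm with a two-finger parallel gripper is mounted at the origin on the work surface. World frame = base frame: x ahead of the robot, y to its left, z up, the work surface at z = 0. Lengths are in m, angles in rad, forces in N, time in s.
With the tool pointing down it reaches from about 0.35 to 0.975 m from the base axis. Payload 4.9 kg.
Tool frame: the origin (TCP) lies midway between the tips of the shut fingers; the grasp point (between the pads) lies 19 mm behind it (ctrl.tcp_to_grasp is the distance from the TCP to the grasp point, in m); z points along the fingers, y is the line along which they close (so a half turn about z gives the same grasp; the last joint's range is limited). The gripper opens to 85 mm and grips with 20 to 120 N. Pads are 22 mm wide; open, the fingers measure 114 mm over their backs; the gripper's body (76 mm by 85 mm) begins 54 mm behind the grasp point. The pads swing forward as they close: fully open they stand 13 mm farther back than shut.
Start: joints at [1.13, 0.053, 1.613, -0, 1.476, -0.119], TCP at [0.198, 0.593, 0.231] pointing down, gripper open.
Joint ranges: [-3.01, 3.01], [-1.01, 2.22], [0.06, 2.58], [-1.02, 4.17], [0.09, 2.62], [-3.14, 3.14]. Speed limits (rad/s): [2.57, 2.57, 3.14, 3.14, 3.14, 3.14].

## Interface

Orientations are given as a rotation vector (axis times angle).
In Python, from station import ctrl, eyes, status gives the robot as it stands (ctrl), with the cameras (eyes) and the readings (status).
- The arm moves only by the tool jog_arm, called as name(argument=value, ...), one argument or row to a line, values as JSON. Schema: {"type":"object","properties":{"rows":{"type":"object","properties":{"offsets":{"type":"array","items":{"type":"array","items":{"type":"number"},"minItems":7,"maxItems":7},"minItems":1,"maxItems":20}},"additionalProperties":false,"required":["offsets"]},"clamp_n":{"type":"number"},"only":{"type":"string"},"quiet":{"type":"boolean"},"lines":{"type":"string"}},"required":["rows"],"additionalProperties":false}. rows is an object whose key "offsets" holds a list of rows, 1 to 20 of them, each of 7 numbers: the finger opening in m, then dx, dy, dz in fractions of the full range, 1 being 1 m, then a rotation vector rx, ry, rz in a scale on which 1.0 is pi rad; each row is the pose to reach, as a shift and turn from the pose commanded when the call began, along the tool's axes at that moment; what a row does not reach only later rows make up. A row lasts 1/12 s, in which the tool goes at most 0.0417 m and 0.125 rad, less where a joint would pass 70% of its speed; a pose out of reach is approached as far as the arm can. The fingers move at their own pace and stop on an object; clamp_n is the grip in N (left out, the last holds). Time passes only in rows, so rows that do not move let the fingers close. The tool returns the time, the measured TCP pose, the force, the opening and the grip force at its end. only (a regular expression) keeps the lines of the reply that match it, lines (a string "A,B") keeps lines A to B, and quiet returns only ok. Shift and turn numbers lie between -1 and 1, and a call with a number outside is refused. Input that does not fit is refused with a message, and nothing moves.
- status.get_obs(): the state, without advancing time (a new reading comes with each control period).
- eyes.get_image(name): name is "side" or "top" or "wrist"; returns the picture (384x512x3 uint8, red, green, blue); there is no depth.
- eyes.camera_params(name): a dict with "fx", "fy", "cx", "cy" (pixels), "T" (4x4, takes a point from camera to world coordinates); the wrist camera has in their place "tool_from_camera" (4x4, takes a point from camera to tool coordinates, whose origin is the TCP and whose axes are the flange's). Camera axes: x right, y down, z forward; pixel columns grow to the right and rows downward; lengths in m; the calibration is good to about 2 mm. The wrist camera is an equidistant fisheye: a pixel r from the principal point sees the ray r / f radians off the axis. A picture is of the moment at which its call begins: read the wrist's pose just before it. camera_params takes no time and is no camera call.
- ctrl.finish_job(): hands the job in; it is judged then, once.
The state is a dict: "t": time; "q": joint angles; "dq": joint speeds; "effort": joint torques, N m; "tool_pos": TCP position; "tool_rot": TCP orientation; "contact_force": force on the tool from outside, world axes, zero at the start; "wrist_torque": the same for the moment, N m; "opening": finger opening in m; "grip_force": force on a finger pad.
Only numpy, scipy, OpenCV 4.12 (cv2) and the standard library are available. Lean on these libraries where they do the work, as an engineer would, in place of code of your own. Each camera call takes 0.05 s, during which the arm holds its last target. There are 200 camera calls.

## Working session

There is one attempt and no reset: what is moved stays moved. The work goes in short steps, Python scripts to look and compute and a tool call to move; the robot and the scene stay as the last step left them, time stands still between calls to the robot, and variables do not carry over. Pictures are saved under pics/ and viewed, at most 12 in all, crops included, and the job is handed in when it is done.

```bash
ls; mkdir -p pics
```

Run:
```python
from station import ctrl, eyes, status
import cv2,numpy as np
o=status.get_obs(); print({k:np.round(v,4) for k,v in o.items()})
ims=[eyes.get_image(n) for n in("side","top","wrist")]
for n,i in zip(("side","top","wrist"),ims):
    p=eyes.camera_params(n); print(n,{k:np.round(v,4).tolist() for k,v in p.items()})
    cv2.imwrite(f"pics/{n}0.png",i[:,:,::-1])
cv2.imwrite("pics/all0.png",cv2.resize(np.vstack([np.hstack([ims[0],ims[1]])])[:,:,::-1],(800,300)))
```

```text
pics
station.py
{'t': np.float64(0.0), 'q': array([ 1.13  ,  0.0534,  1.6143, -0.    ,  1.476 , -0.119 ]), 'dq': array([-0.0011,  0.    , -0.0007,  0.0008,  0.0004,  0.0005]), 'effort': array([-2.40000e-03, -3.93683e+01, -3.70167e+01, -2.00000e-04,
        7.20000e-03, -0.00000e+00]), 'tool_pos': array([0.1974, 0.5923, 0.23  ]), 'tool_rot': array([-0.5032, -3.1005,  0.0032]), 'contact_force': array([-0.2167, -0.2254, -0.5455]), 'wrist_torque': array([0.0207, 0.042 , 0.0067]), 'grip_force': np.float64(0.0), 'opening': np.float64(0.0855)}
side {'fx': 372.4163, 'fy': 372.4163, 'cx': 250.3537, 'cy': 192.4701, 'T': [[-0.9658, -0.1958, 0.1701, 0.4463], [-0.2593, 0.7154, -0.6488, 0.63], [0.0054, -0.6707, -0.7417, 0.7493], [0.0, 0.0, 0.0, 1.0]]}
top {'fx': 376.5343, 'fy': 376.5343, 'cx': 252.0354, 'cy': 191.6545, 'T': [[0.0081, -0.997, 0.0771, 0.5179], [-0.9997, -0.01, -0.0243, 0.0385], [0.025, -0.0768, -0.9967, 1.2197], [0.0, 0.0, 0.0, 1.0]]}
wrist {'fx': 297.3186, 'fy': 297.3186, 'cx': 256.8367, 'cy': 191.0501, 'tool_from_camera': [[-0.0, -0.9629, -0.2697, 0.0685], [1.0, 0.0001, -0.0003, -0.0004], [0.0003, -0.2697, 0.9629, -0.1437], [0.0, 0.0, 0.0, 1.0]]}
```

View pics/top0.png

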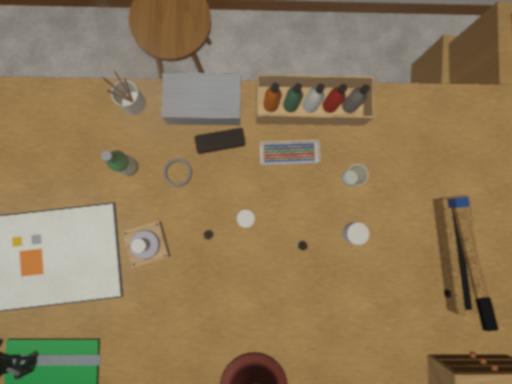

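View pics/side0.png

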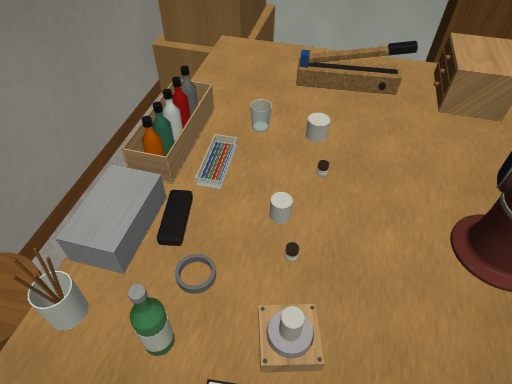

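The top view shows the stand at about (146,244) with the small pot top at about (138,244), the medium pot at (246,218), the large pot at (357,233), and the jars at (208,235) and (303,245). In the side view the small pot is at (291,318), the medium at (281,205) and the large at (318,126). I'll zoom in next.

Run:
```python
import cv2,numpy as np
c={'top':[(142,244),(246,218),(357,233)],'side':[(291,325),(281,206),(318,127)]}
rows=[]
for n in c:
    im=cv2.imread(f'pics/{n}0.png'); r=[]
    for u,v in c[n]:
        k=im[v-25:v+25,u-25:u+25]; r.append(cv2.resize(k,(250,250),interpolation=cv2.INTER_NEAREST))
        print(n,u,v,'col',im[v-24:v+25:2,u].sum(1)//3,'row',im[v-4,u-24:u+25:2].sum(1)//3)
    rows.append(np.hstack(r))
cv2.imwrite('pics/z.png',np.vstack(rows))
```

```text
top 142 244 col [124 123 127 140 138 130 155 158 153 123 160 182 185 186 185 175 156 158
 156 145 140 141 135 121 122] row [102 126 128 138 146 147 152 163 177 184 184 181 160 110  90 114 150 158
 158 148 106 121 126  93  94]
top 246 218 col [123 121 120 119 121 120 118 124 168 181 182 183 183 183 183 182 174 134
 122 123 123 123 125 125 124] row [118 120 121 121 120 119 119 128 167 182 182 182 182 181 181 173 139 124
 125 123 123 120 122 122 121]
top 357 233 col [120 121 121 119 116 117 125 166 180 179 180 180 179 180 179 180 180 174
 140 124 123 119 121 123 123] row [120 120 119 120 121 114 110 132 173 180 180 179 180 179 179 178 179 165
 129 119 120 121 122 119 119]
side 291 325 col [114 112 135 183 184 184 184 184 184 184 184 185 184 181 124 125 125 126
 126 126 145 156 155 156 156] row [136 120 156 158 156 158 150  90 184 184 184 184 184 184 185 185 184 185
 179 156 157 156 145 139 134]
side 281 206 col [120 117 117 118 118 186 187 187 188 187 187 187 187 155 129 129 128 128
 129 129 129 115 113 113 115] row [116 117 119 120 117 119 117 145 188 187 188 187 187 187 187 188 188 185
 119 119 120 119 115 115 119]
side 318 127 col [120 119 117 117 117 186 185 187 186 186 186 184 127 128 128 128 128 128
 129 127 118 118 121 118 119] row [117 115 113 118 119 118 113  83 101 184 186 186 186 187 186 186 186 179
 118 119 116 118 120 113 119]
```

View pics/z.png

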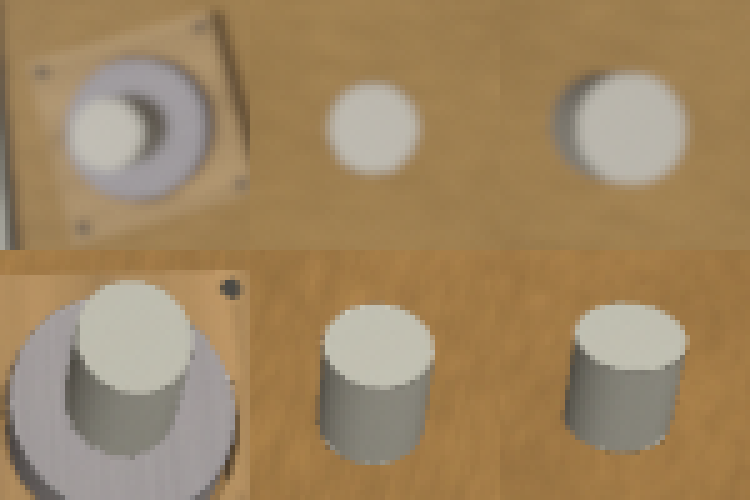

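Each pot's bright top disc stands out in both views (crops: small on the lilac platen, medium, large). I'll triangulate the disc centres.

Create h.py:
```python
import cv2,numpy as np
from scipy.spatial.transform import Rotation as R
from station import ctrl, eyes, status
def disc(im,u,v,th,h=26):
    "sub-pixel centre and axes of the bright disc at u,v"
    g=im.mean(2).astype(np.float32); g=g[v-h:v+h,u-h:u+h]
    n,l,s,c=cv2.connectedComponentsWithStats((g>th).astype(np.uint8),connectivity=4)
    k=l[h,h]
    if k==0: k=1+np.argmax(s[1:,4])
    cs,_=cv2.findContours((l==k).astype(np.uint8),cv2.RETR_EXTERNAL,cv2.CHAIN_APPROX_NONE)
    e=cv2.fitEllipse(max(cs,key=len))
    return c[k]+[u-h,v-h],e[1],s[k,4]
def ray(n,p):
    c=eyes.camera_params(n); T=np.array(c['T'])
    return T[:3,3],T[:3,:3]@np.array([(p[0]-c['cx'])/c['fx'],(p[1]-c['cy'])/c['fy'],1])
def plane(n,p,z):
    o,d=ray(n,p); return o+d*(z-o[2])/d[2]
def tri(p,q):
    (a,d),(b,e)=ray('top',p),ray('side',q)
    s=np.linalg.lstsq(np.c_[d,-e],b-a,rcond=None)[0]
    A,B=a+d*s[0],b+e*s[1]; return (A+B)/2,np.linalg.norm(A-B)
```

Run:
```python
from h import *
T,S=cv2.imread('pics/top0.png'),cv2.imread('pics/side0.png')
for n,a,b,ta,z in(('small',(137,245),(292,317),171,.114),('med',(246,218),(281,203),152,.062),('large',(357,233),(318,123),152,.064)):
    p=disc(T,*a,ta); q=disc(S,*b,160 if n!='small' else 171)
    print(n,np.round(p[0],1),np.round(p[1],1),np.round(q[0],1),np.round(q[1],1),*[np.round(x,4) for x in tri(p[0],q[0])],plane('top',p[0],z).round(4),plane('side',q[0],z).round(4))
for n,p,z in(('jarL',(208,235),.042),('jarR',(303,245),.042),('bottle',(107,155),.21),('tumbler',(357,175),.085),('tape',(178,173),.022),('case',(220,140),.03)):print(n,plane('top',p,z).round(3))
# stand corner screws: top and side
for n,im in(('top',T),('side',S)):
    hsv=cv2.cvtColor(im,cv2.COLOR_BGR2HSV); print(n,'platen',hsv[235,150] if n=='top' else hsv[345,275], 'ply',hsv[262,135] if n=='top' else hsv[312,266])
    m=((hsv[...,0]>110)&(hsv[...,0]<175)&(hsv[...,1]>12)).astype(np.uint8)
    l=cv2.connectedComponentsWithStats(m); 
    for k in range(1,l[0]):
        if l[2][k,4]>150: print(l[2][k],l[3][k])
```

```text
small [137.5 245.5] [12.8 13.3] [292.5 316.9] [20.4 22.5] [0.4435 0.3414 0.1149] 0.0006 [0.4438 0.3417 0.114 ] [0.4433 0.341  0.114 ]
med [245.3 218.3] [17.2 17.3] [281.4 199.7] [15.7 21. ] [0.525  0.0302 0.0601] 0.0006 [0.5253 0.0303 0.062 ] [0.5245 0.0318 0.062 ]
large [357.9 233.4] [20.8 21.4] [318.9 118.9] [12.3 21.1] [ 0.4816 -0.3168  0.0618] 0.0002 [ 0.4817 -0.3162  0.064 ] [ 0.4813 -0.3138  0.064 ]
jarL [0.473 0.145 0.042]
jarR [ 0.444 -0.15   0.042]
bottle [0.691 0.404 0.21 ]
tumbler [ 0.66  -0.309  0.085]
tape [0.668 0.246 0.022]
case [0.774 0.113 0.03 ]
top platen [158   6 161] ply [ 18  93 165]
side platen [  0   8 158] ply [ 17 118 177]
```

Add to h.py:
```python
def delta(*targets):
    "tool-axis shifts from the measured pose to world TCP targets"
    o=status.get_obs(); M=R.from_rotvec(o['tool_rot'])
    print('t',round(float(o['t']),2),'tcp',np.round(o['tool_pos'],4),'F',np.round(o['contact_force'],1),'open',round(float(o['opening']),4),'tilt',np.round(M.as_matrix()[:,2],4))
    for t in targets: print(t,'->',np.round(M.inv().apply(np.array(t)-o['tool_pos']),4))
```

```bash
python3 -c "
from h import *
delta((.5250,.0305,.18),(.5250,.0305,.020))
print(ctrl.tcp_to_grasp)"
```

```text
t 0.15 tcp [0.1974 0.5925 0.2303] F [ 0.2 -0.8  0.1] open 0.0856 tilt [-7.0e-04 -1.5e-03 -1.0e+00]
(0.525, 0.0305, 0.18) -> [-0.4885 -0.4294  0.0509]
(0.525, 0.0305, 0.02) -> [-0.4885 -0.4292  0.2109]
0.0187
```

jog_arm(
  rows={"offsets": [[0.085,-0.244,-0.215,0.025,0,0,0],[0.085,-0.244,-0.215,0.025,0,0,0],[0.085,-0.244,-0.215,0.025,0,0,0],[0.085,-0.244,-0.215,0.025,0,0,0],[0.085,-0.244,-0.215,0.025,0,0,0],[0.085,-0.244,-0.215,0.025,0,0,0],[0.085,-0.244,-0.215,0.025,0,0,0],[0.085,-0.244,-0.215,0.025,0,0,0],[0.085,-0.4885,-0.4294,0.051,0,0,0],[0.085,-0.4885,-0.4294,0.051,0,0,0],[0.085,-0.4885,-0.4294,0.051,0,0,0],[0.085,-0.4885,-0.4294,0.051,0,0,0],[0.085,-0.4885,-0.4294,0.051,0,0,0],[0.085,-0.4885,-0.4294,0.051,0,0,0],[0.085,-0.4885,-0.4294,0.051,0,0,0],[0.085,-0.4885,-0.4294,0.051,0,0,0],[0.085,-0.4885,-0.4294,0.051,0,0,0],[0.085,-0.4885,-0.4294,0.051,0,0,0],[0.085,-0.4885,-0.4294,0.051,0,0,0],[0.085,-0.4885,-0.4294,0.051,0,0,0]]},
)

```text
t: 1.82
tool_pos: [0.5247, 0.032, 0.1802]
tool_rot: [-0.501, -3.101, -0.0]
contact_force: [0.7, -0.3, 0.3]
opening: 0.085
grip_force: 0.0
```

Run:
```python
from h import *
delta((.5250,.0305,.020))
cv2.imwrite('pics/w1.png',eyes.get_image('wrist')[:,:,::-1])
```

```text
t 1.82 tcp [0.5247 0.032  0.1802] F [ 0.7 -0.3  0.3] open 0.085 tilt [-4.e-04  3.e-04 -1.e+00]
(0.525, 0.0305, 0.02) -> [-0.0008 -0.0014  0.1602]
```

View pics/w1.png

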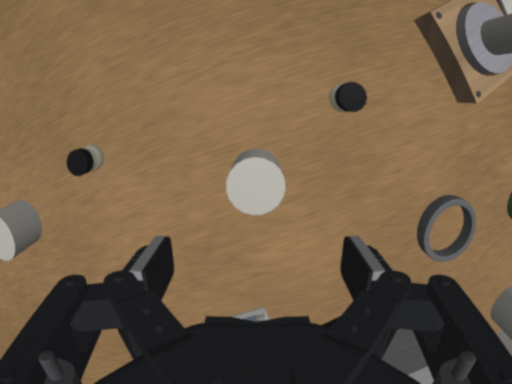

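The wrist view shows the medium pot's top at about (256,186), midway between the open fingers. I'll check its position by casting a wrist ray.

Add to h.py:
```python
def wray(p,o):
    "world ray of wrist pixel p, arm state o"
    c=eyes.camera_params('wrist'); C=np.array(c['tool_from_camera'])
    x,y=(p[0]-c['cx'])/c['fx'],(p[1]-c['cy'])/c['fy']; r=np.hypot(x,y)
    d=np.array([x*np.sinc(r/np.pi),y*np.sinc(r/np.pi),np.cos(r)])
    M=R.from_rotvec(o['tool_rot']); return o['tool_pos']+M.apply(C[:3,3]),M.apply(C[:3,:3]@d)
def wplane(p,o,z):
    a,d=wray(p,o); return a+d*(z-a[2])/d[2]
```

Run:
```python
from h import *
o=status.get_obs(); im=cv2.imread('pics/w1.png')
print(im[130:220:4,256].mean(1).round())
p=disc(im,256,186,165,45); print(p, wplane(p[0],o,.062))
```

```text
[115. 113. 115. 114. 112. 110. 110. 174. 179. 178. 178. 178. 177. 177.
 177. 176. 177. 176. 176. 175. 175. 157. 111.]
(array([255.31475667, 185.5855573 ]), (55.11515426635742, 57.03770065307617), np.int32(2548)) [0.5239482  0.03055863 0.062     ]
```

jog_arm(
  rows={"offsets": [[0.085,-0.0005,-0.0015,0.08,0,0,0],[0.085,-0.0005,-0.0015,0.08,0,0,0],[0.085,-0.0005,-0.0015,0.12,0,0,0],[0.085,-0.0005,-0.0015,0.14,0,0,0],[0.085,-0.0005,-0.0015,0.16,0,0,0],[0.085,-0.0005,-0.0015,0.16,0,0,0],[0.05,-0.0005,-0.0015,0.16,0,0,0],[0.05,-0.0005,-0.0015,0.16,0,0,0],[0.05,-0.0005,-0.0015,0.16,0,0,0],[0.05,-0.0005,-0.0015,0.16,0,0,0],[0.05,-0.0005,-0.0015,0.16,0,0,0],[0.05,-0.0005,-0.0015,0.16,0,0,0]]},
  clamp_n=30,
)

```text
t: 2.87
tool_pos: [0.5272, 0.0296, 0.0228]
tool_rot: [0.503, 3.097, 0.001]
contact_force: [-0.6, 1.5, 6.9]
opening: 0.0546
grip_force: 32.3
```

```bash
python3 -c "
from h import *
delta((.4435,.3414,.175))"
```

```text
t 2.87 tcp [0.5272 0.0296 0.0228] F [-0.6  1.5  6.9] open 0.0546 tilt [ 4.2e-03  2.0e-04 -1.0e+00]
(0.4435, 0.3414, 0.175) -> [ 0.1775  0.2696 -0.1525]
```

jog_arm(
  rows={"offsets": [[0.05,0,0,-0.04,0,0,0],[0.05,0,0,-0.08,0,0,0],[0.05,0,0,-0.12,0,0,0],[0.05,0,0,-0.16,0,0,0],[0.05,0,0,-0.16,0,0,0],[0.05,0,0,-0.16,0,0,0]]},
)

```text
t: 3.37
tool_pos: [0.5276, 0.0292, 0.1848]
tool_rot: [0.502, 3.093, 0.001]
contact_force: [-0.5, -0.2, -1.0]
opening: 0.055
grip_force: 32.4
```

Run:
```python
from h import *
delta((.4435,.3414,.180))
cv2.imwrite('pics/w2.png',eyes.get_image('wrist')[:,:,::-1])
```

```text
t 3.37 tcp [0.5276 0.0292 0.1848] F [-0.5 -0.2 -1. ] open 0.055 tilt [ 8.3e-03 -8.0e-04 -1.0e+00]
(0.4435, 0.3414, 0.18) -> [0.1786 0.2696 0.0039]
```

View pics/w2.png

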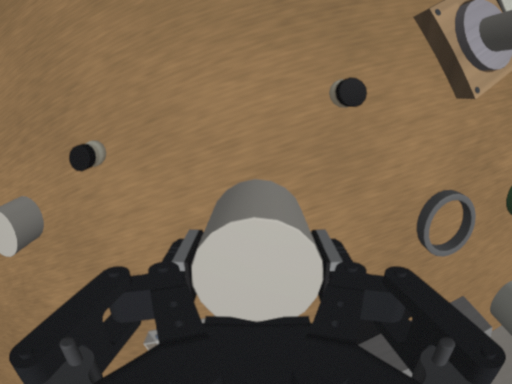

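The medium pot is held. Its top disc centre is at about (257,268), and its upper arc is visible from row 218. I'll fit that rim in the tool frame to get the pot axis relative to the TCP.

Add to h.py:
```python
from scipy.optimize import least_squares
def held(im,rad,th,rows,o,u=257):
    """pot-axis in the tool frame from the rim of its bright top: points found per image ray from the disc's middle,
    thrown onto a plane of constant tool z, circle of known radius"""
    g=cv2.GaussianBlur(im.mean(2).astype(np.float32),(3,3),0); P=[]
    v0=rows[1]
    for a in np.deg2rad(np.r_[-5:186:3]):   # upper half of disc
        r=np.arange(20,110,.25); x=u+r*np.cos(a); y=v0-r*np.sin(a)
        s=cv2.remap(g,x.astype(np.float32)[None],y.astype(np.float32)[None],cv2.INTER_LINEAR)[0]
        k=np.argmax(s<th)
        if k>0 and y[k]>rows[0]: P.append((x[k],y[k]))
    M=R.from_rotvec(o['tool_rot']).inv()
    rays=[wray(p,o) for p in P]; a=M.apply(rays[0][0]-o['tool_pos']); D=M.apply([r[1] for r in rays])
    def f(q):
        X=a+D*((q[2]-a[2])/D[:,2])[:,None]; return np.hypot(X[:,0]-q[0],X[:,1]-q[1])-rad
    s=least_squares(f,[0,0,-.04],loss='soft_l1',f_scale=.0005)
    print('held axis (tool) & top z',s.x.round(4),'rms mm',(1e3*np.sqrt(np.mean(f(s.x)**2))).round(2),len(P)); return s.x
```

Run:
```python
from h import *
im=cv2.imread('pics/w2.png'); o=status.get_obs()
print(im[180:320:5,257].mean(1).round(),im[268,180:340:5].mean(1).round())
held(im,.0275,150,(180,268),o)
```

```text
[109. 109. 110. 110. 110. 110. 111. 112. 179. 176. 177. 176. 176. 175.
 175. 175. 176. 175. 175. 175. 174. 175. 174. 174. 174. 173. 173. 173.] [131.  67.  40. 174. 175. 175. 176. 174. 176. 175. 175. 175. 174. 175.
 174. 175. 176. 175. 175. 175. 175. 175. 175. 176. 176. 175. 176. 174.
 174.  24. 121.  81.]
held axis (tool) & top z [ 0.0005 -0.0003 -0.0368] rms mm 0.12 64
```

jog_arm(
  rows={"offsets": [[0.05,0.18,0.17,0.004,0,0,0],[0.05,0.18,0.17,0.004,0,0,0],[0.05,0.18,0.17,0.004,0,0,0],[0.05,0.18,0.17,0.004,0,0,0],[0.05,0.18,0.17,0.004,0,0,0],[0.05,0.18,0.17,0.004,0,0,0],[0.05,0.18,0.17,0.004,0,0,0],[0.05,0.18,0.17,0.004,0,0,0],[0.05,0.18,0.17,0.004,0,0,0],[0.05,0.18,0.17,0.004,0,0,0]]},
)

```text
t: 4.25
tool_pos: [0.4083, 0.2466, 0.1752]
tool_rot: [-0.505, -3.099, 0.002]
contact_force: [-0.2, -0.9, 0.6]
opening: 0.055
grip_force: 32.4
```

Run:
```python
from h import *
delta((.4435,.3414,.180))
o=status.get_obs()
im=eyes.get_image('wrist')[:,:,::-1]; cv2.imwrite('pics/w3.png',im)
held(im,.0275,150,(180,268),o)
```

```text
t 4.25 tcp [0.4083 0.2466 0.1752] F [-0.2 -0.9  0.6] open 0.055 tilt [-0.0016 -0.0011 -1.    ]
(0.4435, 0.3414, 0.18) -> [-0.0032  0.1011 -0.005 ]
held axis (tool) & top z [ 0.0004 -0.0003 -0.0366] rms mm 0.12 64
```

View pics/w3.png

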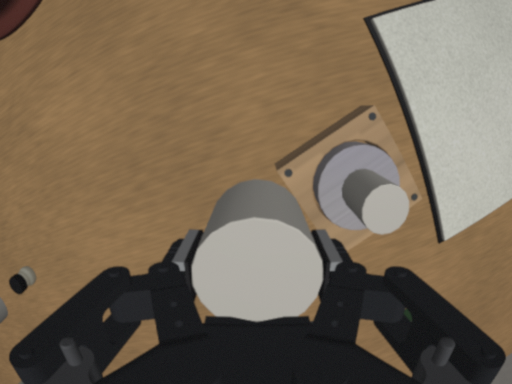

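The medium pot is held in front. The small pot's top is at about (385,209) on the platen.

Run:
```python
from h import *
im=cv2.imread('pics/w3.png'); o=status.get_obs()
p=disc(im,385,209,163,35); X=wplane(p[0],o,.1145); print(p,X)
M=R.from_rotvec(o['tool_rot'])
tgt=(X+[.4435,.3414,0])/2; off=M.apply([.0004,-.0003,0])
for z in(.180,.149,.083): delta((tgt[0]-off[0],tgt[1]-off[1],z))
```

```text
(array([385.38425104, 208.51272943]), (41.405426025390625, 49.95619583129883), np.int32(1689)) [0.44294781 0.33977719 0.1145    ]
t 4.3 tcp [0.4086 0.2464 0.1755] F [ 0.9 -1.3  0.2] open 0.0548 tilt [-1.2e-03 -8.0e-04 -1.0e+00]
(np.float64(0.4436985861173076), np.float64(0.3407456890619253), 0.18) -> [-0.0032  0.1006 -0.0046]
t 4.3 tcp [0.4086 0.2464 0.1755] F [ 0.9 -1.3  0.2] open 0.0548 tilt [-1.2e-03 -8.0e-04 -1.0e+00]
(np.float64(0.4436985861173076), np.float64(0.3407456890619253), 0.149) -> [-0.0033  0.1006  0.0264]
t 4.3 tcp [0.4086 0.2464 0.1755] F [ 0.9 -1.3  0.2] open 0.0548 tilt [-1.2e-03 -8.0e-04 -1.0e+00]
(np.float64(0.4436985861173076), np.float64(0.3407456890619253), 0.083) -> [-0.0033  0.1007  0.0924]
```

jog_arm(
  rows={"offsets": [[0.05,-0.003,0.035,-0.004,0,0,0],[0.05,-0.003,0.07,-0.004,0,0,0],[0.05,-0.003,0.09,-0.004,0,0,0],[0.05,-0.003,0.1,-0.004,0,0,0],[0.05,-0.003,0.1,-0.004,0,0,0],[0.05,-0.003,0.1,-0.004,0,0,0],[0.05,-0.003,0.1,0.01,0,0,0],[0.05,-0.003,0.1,0.027,0,0,0],[0.05,-0.003,0.1,0.027,0,0,0],[0.05,-0.003,0.1,0.027,0,0,0],[0.05,-0.003,0.1,0.027,0,0,0],[0.05,-0.003,0.1,0.027,0,0,0]]},
)

```text
t: 5.3
tool_pos: [0.4432, 0.3415, 0.1503]
tool_rot: [0.504, 3.1, 0.002]
contact_force: [-0.0, -0.1, -0.1]
opening: 0.0549
grip_force: 32.4
```

Run:
```python
from h import *
delta((.4437,.3406,.083))
im=eyes.get_image('side')[:,:,::-1]; cv2.imwrite('pics/s3.png',cv2.resize(im[230:384,210:370],(640,616))[:600])
```

```text
t 5.3 tcp [0.4432 0.3415 0.1503] F [-0.  -0.1 -0.1] open 0.0549 tilt [ 1.5e-03  8.0e-04 -1.0e+00]
(0.4437, 0.3406, 0.083) -> [-0.0007 -0.0008  0.0673]
```

View pics/s3.png

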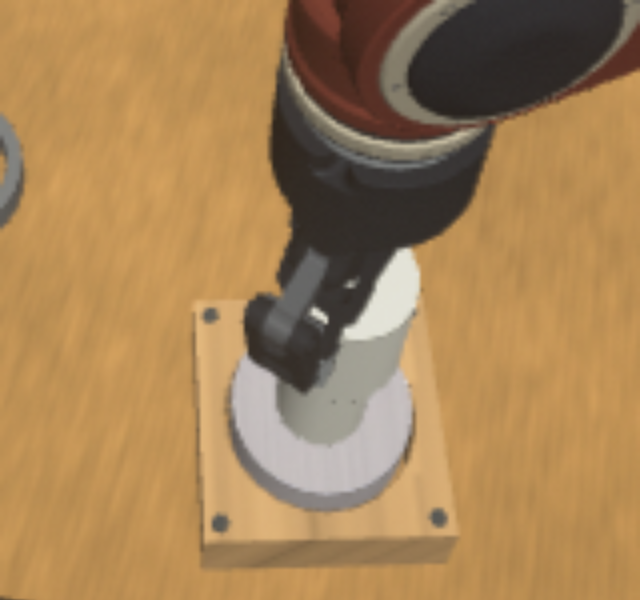

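The side view shows the medium pot held directly above the small one, roughly on its axis. I'll lower it while watching the force.

jog_arm(
  rows={"offsets": [[0.05,-0.0007,-0.0008,0.01,0,0,0],[0.05,-0.0007,-0.0008,0.02,0,0,0],[0.05,-0.0007,-0.0008,0.025,0,0,0],[0.05,-0.0007,-0.0008,0.03,0,0,0],[0.05,-0.0007,-0.0008,0.035,0,0,0],[0.05,-0.0007,-0.0008,0.035,0,0,0]]},
)

```text
t: 5.85
tool_pos: [0.4424, 0.3402, 0.1126]
tool_rot: [-0.503, -3.099, 0.003]
contact_force: [-1.1, -0.1, -0.5]
opening: 0.0549
grip_force: 32.4
```

jog_arm(
  rows={"offsets": [[0.05,0,0,0.01,0,0,0],[0.05,0,0,0.018,0,0,0],[0.05,0,0,0.024,0,0,0],[0.05,0,0,0.028,0,0,0],[0.05,0,0,0.03,0,0,0],[0.05,0,0,0.03,0,0,0],[0.05,0,0,0.03,0,0,0],[0.05,0,0,0.03,0,0,0]]},
)

```text
t: 6.52
tool_pos: [0.4435, 0.3408, 0.0848]
tool_rot: [0.503, 3.1, 0.001]
contact_force: [-0.1, 0.1, 0.2]
opening: 0.055
grip_force: 32.4
```

```bash
python3 -c "
from h import *
delta()"
```

```text
t 6.52 tcp [0.4435 0.3408 0.0848] F [-0.1  0.1  0.2] open 0.055 tilt [ 7.e-04  4.e-04 -1.e+00]
```

jog_arm(
  rows={"offsets": [[0.05,0,0,0.001,0,0,0],[0.05,0,0,0.002,0,0,0],[0.05,0,0,0.003,0,0,0],[0.05,0,0,0.004,0,0,0],[0.05,0,0,0.004,0,0,0],[0.05,0,0,0.004,0,0,0]]},
)

```text
t: 7.02
tool_pos: [0.4431, 0.3406, 0.0802]
tool_rot: [-0.503, -3.101, 0.0]
contact_force: [-0.4, -0.2, -1.1]
opening: 0.0551
grip_force: 32.4
```

jog_arm(
  rows={"offsets": [[0.05,0,0,0.001,0,0,0],[0.05,0,0,0.002,0,0,0],[0.05,0,0,0.002,0,0,0],[0.05,0,0,0.002,0,0,0],[0.05,0,0,0.002,0,0,0]]},
)

```text
t: 7.43
tool_pos: [0.4434, 0.3407, 0.0788]
tool_rot: [0.503, 3.101, 0.0]
contact_force: [-0.4, -1.7, 4.4]
opening: 0.0549
grip_force: 32.6
```

Contact at 4.4 N, so it is seated. I'll release and rise.

jog_arm(
  rows={"offsets": [[0.06,0,0,0,0,0,0],[0.065,0,0,0,0,0,0],[0.085,0,0,0,0,0,0],[0.085,0,0,0,0,0,0],[0.085,0,0,0,0,0,0],[0.085,0,0,0,0,0,0],[0.085,0,0,-0.02,0,0,0],[0.085,0,0,-0.06,0,0,0],[0.085,0,0,-0.1,0,0,0],[0.085,0,0,-0.12,0,0,0],[0.085,0,0,-0.12,0,0,0],[0.085,0,0,-0.12,0,0,0]]},
)

```text
t: 8.43
tool_pos: [0.4441, 0.3411, 0.2003]
tool_rot: [0.503, 3.098, 0.004]
contact_force: [-0.1, 0.7, -0.3]
opening: 0.085
grip_force: 0.0
```

Run:
```python
from h import *
o=status.get_obs(); im=eyes.get_image('wrist')[:,:,::-1]; cv2.imwrite('pics/w4.png',im)
p=disc(im,256,200,150,80); print(p,wplane(p[0],o,.118))
delta((.4815,-.3160,.200))
```

```text
(array([255.91835536, 192.94214391]), (63.398681640625, 66.55181121826172), np.int32(3405)) [0.44050371 0.34134795 0.118     ]
t 8.48 tcp [0.443  0.3405 0.198 ] F [-0.5 -0.  -0.7] open 0.0848 tilt [-1.e-04 -0.e+00 -1.e+00]
(0.4815, -0.316, 0.2) -> [-0.2442 -0.6106 -0.002 ]
```

View pics/w4.png

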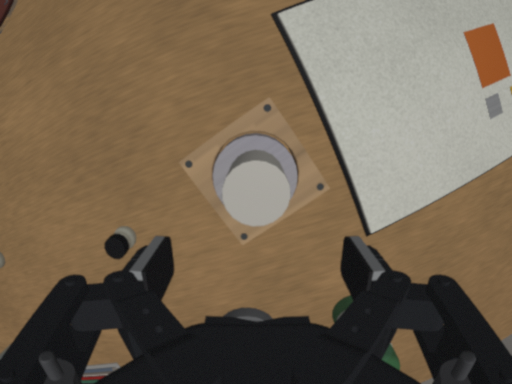

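The medium pot sits upright over the small one: one disc at about (256,193) on the platen, with the fingers clear. Next I'll move to the large pot and check the seating from the fixed cameras.

jog_arm(
  rows={"offsets": [[0.085,-0.2442,-0.6106,0,0,0,0],[0.085,-0.2442,-0.6106,0,0,0,0],[0.085,-0.2442,-0.6106,0,0,0,0],[0.085,-0.2442,-0.6106,0,0,0,0],[0.085,-0.2442,-0.6106,0,0,0,0],[0.085,-0.2442,-0.6106,0,0,0,0],[0.085,-0.2442,-0.6106,0,0,0,0],[0.085,-0.2442,-0.6106,0,0,0,0],[0.085,-0.2442,-0.6106,0,0,0,0],[0.085,-0.2442,-0.6106,0,0,0,0],[0.085,-0.2442,-0.6106,0,0,0,0],[0.085,-0.2442,-0.6106,0,0,0,0],[0.085,-0.2442,-0.6106,0,0,0,0],[0.085,-0.2442,-0.6106,0,0,0,0],[0.085,-0.2442,-0.6106,0,0,0,0],[0.085,-0.2442,-0.6106,0,0,0,0],[0.085,-0.2442,-0.6106,0,0,0,0],[0.085,-0.2442,-0.6106,0,0,0,0],[0.085,-0.2442,-0.6106,0,0,0,0],[0.085,-0.2442,-0.6106,0,0,0,0]]},
)

```text
t: 10.15
tool_pos: [0.4813, -0.3143, 0.1969]
tool_rot: [-0.501, -3.099, -0.003]
contact_force: [-0.2, -0.6, 0.4]
opening: 0.085
grip_force: 0.0
```

Run:
```python
from h import *
delta((.4815,-.3160,.022))
o=status.get_obs(); im=eyes.get_image('wrist')[:,:,::-1]; cv2.imwrite('pics/w5.png',im)
p=disc(im,256,187,150,60); print('large',p,wplane(p[0],o,.0635))
T=eyes.get_image('top')[:,:,::-1];S=eyes.get_image('side')[:,:,::-1]
cv2.imwrite('pics/top5.png',T);cv2.imwrite('pics/side5.png',S)
a=disc(T,137,245,171);b=disc(S,292,315,171); print(a,b,tri(a[0],b[0]))
```

```text
t 10.15 tcp [ 0.4813 -0.3143  0.1969] F [-0.2 -0.6  0.4] open 0.085 tilt [-0.0018  0.0019 -1.    ]
(0.4815, -0.316, 0.022) -> [-0.0011 -0.0017  0.1749]
large (array([255.05646037, 181.95846906]), (66.60968780517578, 68.57366180419922), np.int32(3684)) [ 0.48041806 -0.31615541  0.0635    ]
(array([136.8466899 , 246.40069686]), (17.60038185119629, 19.01284408569336), np.int32(287)) (array([293.65512266, 316.995671  ]), (27.487470626831055, 30.214754104614258), np.int32(693)) (array([0.44141288, 0.34238036, 0.11773908]), np.float64(0.00030938466729118835))
```

The medium pot's top is at 117.7 mm, so it is seated. Now I'll grasp the large pot.

jog_arm(
  rows={"offsets": [[0.085,-0.0006,-0.0019,0.04,0,0,0],[0.085,-0.0006,-0.0019,0.08,0,0,0],[0.085,-0.0006,-0.0019,0.11,0,0,0],[0.085,-0.0006,-0.0019,0.14,0,0,0],[0.085,-0.0006,-0.0019,0.16,0,0,0],[0.085,-0.0006,-0.0019,0.178,0,0,0],[0.085,-0.0006,-0.0019,0.178,0,0,0],[0.085,-0.0006,-0.0019,0.178,0,0,0],[0.062,-0.0006,-0.0019,0.178,0,0,0],[0.062,-0.0006,-0.0019,0.178,0,0,0],[0.062,-0.0006,-0.0019,0.178,0,0,0],[0.062,-0.0006,-0.0019,0.178,0,0,0],[0.062,-0.0006,-0.0019,0.178,0,0,0]]},
  clamp_n=30,
)

```text
t: 11.38
tool_pos: [0.4831, -0.3188, 0.0227]
tool_rot: [0.503, 3.098, -0.003]
contact_force: [-0.1, 0.7, 6.4]
opening: 0.0661
grip_force: 33.8
```

jog_arm(
  rows={"offsets": [[0.062,0,0,-0.03,0,0,0],[0.062,0,0,-0.07,0,0,0],[0.062,0,0,-0.11,0,0,0],[0.062,0,0,-0.15,0,0,0],[0.062,0,0,-0.17,0,0,0],[0.062,0,0,-0.17,0,0,0],[0.062,0,0,-0.17,0,0,0],[0.062,0,0,-0.17,0,0,0]]},
)

```text
t: 12.05
tool_pos: [0.4809, -0.3174, 0.1888]
tool_rot: [-0.503, -3.099, -0.002]
contact_force: [0.2, 0.0, -1.4]
opening: 0.0666
grip_force: 34.1
```

Run:
```python
from h import *
delta((.4081,.2466,.185))
o=status.get_obs(); im=eyes.get_image('wrist')[:,:,::-1]; cv2.imwrite('pics/w6.png',im)
held(im,.034,150,(160,268),o)
```

```text
t 12.05 tcp [ 0.4809 -0.3174  0.1888] F [ 0.2  0.  -1.4] open 0.0666 tilt [-0.0017  0.0013 -1.    ]
(0.4081, 0.2466, 0.185) -> [0.2475 0.512  0.0047]
held axis (tool) & top z [ 0.0006 -0.0003 -0.0389] rms mm 0.12 64
```

View pics/w6.png

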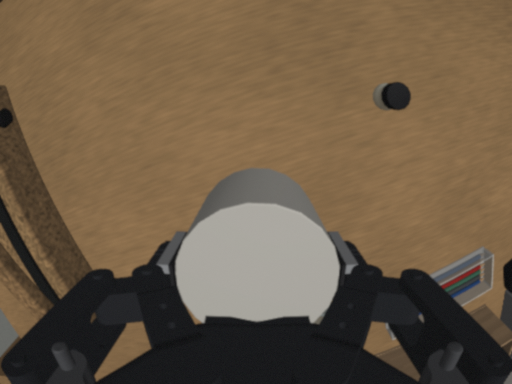

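The large pot is held upright, disc centre at about (258,265). I'll carry it to a lookout beside the stand.

jog_arm(
  rows={"offsets": [[0.062,0.2475,0.512,0,0,0,0],[0.062,0.2475,0.512,0,0,0,0],[0.062,0.2475,0.512,0,0,0,0],[0.062,0.2475,0.512,0,0,0,0],[0.062,0.2475,0.512,0,0,0,0],[0.062,0.2475,0.512,0,0,0,0],[0.062,0.2475,0.512,0,0,0,0],[0.062,0.2475,0.512,0,0,0,0],[0.062,0.2475,0.512,0,0,0,0],[0.062,0.2475,0.512,0,0,0,0],[0.062,0.2475,0.512,0,0,0,0],[0.062,0.2475,0.512,0,0,0,0],[0.062,0.2475,0.512,0,0,0,0],[0.062,0.2475,0.512,0,0,0,0],[0.062,0.2475,0.512,0,0,0,0],[0.062,0.2475,0.512,0,0,0,0],[0.062,0.2475,0.512,0,0,0,0],[0.062,0.2475,0.512,0,0,0,0]]},
)

```text
t: 13.6
tool_pos: [0.4086, 0.245, 0.1891]
tool_rot: [-0.505, -3.099, 0.002]
contact_force: [-0.9, 0.1, 0.1]
opening: 0.0666
grip_force: 34.2
```

Run:
```python
from h import *
o=status.get_obs(); im=eyes.get_image('wrist')[:,:,::-1]; cv2.imwrite('pics/w7.png',im)
h=held(im,.034,150,(160,268),o)
for th in(160,165,168):
    p=disc(im,388,208,th,40); X=wplane(p[0],o,.118); print(p,X)
off=R.from_rotvec(o['tool_rot']).apply([.0006,-.0003,0])
t=(X[:2]+[.4414,.3424])/2-off[:2]; print(t); delta((*t,.19),(*t,.150),(*t,.083))
```

```text
held axis (tool) & top z [ 0.0005 -0.0003 -0.0387] rms mm 0.12 64
(array([382.37532516, 200.3318469 ]), (52.883018493652344, 62.88651657104492), np.int32(2691)) [0.43983198 0.34054135 0.118     ]
(array([426.66666667, 170.        ]), (0.0, 1.0), np.int32(9)) [0.42779588 0.38596455 0.118     ]
(array([426.71428571, 169.57142857]), (0.0, 1.0), np.int32(7)) [0.42745179 0.38607792 0.118     ]
[0.43509011 0.36433285]
t 13.65 tcp [0.4088 0.2449 0.1895] F [-0.4 -0.7 -1.7] open 0.0662 tilt [-1.2e-03 -7.0e-04 -1.0e+00]
(np.float64(0.4350901106661996), np.float64(0.3643328506050797), 0.19) -> [ 0.0131  0.1216 -0.0006]
(np.float64(0.4350901106661996), np.float64(0.3643328506050797), 0.15) -> [0.013  0.1216 0.0394]
(np.float64(0.4350901106661996), np.float64(0.3643328506050797), 0.083) -> [0.013  0.1217 0.1064]
```

View pics/w7.png

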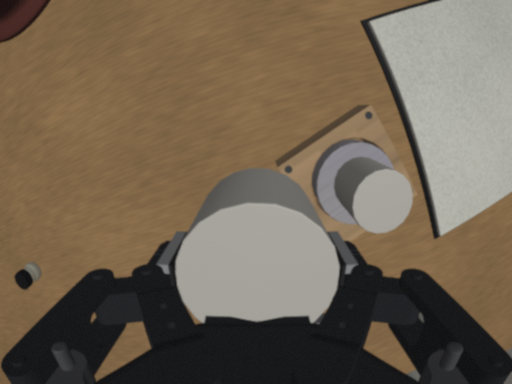

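The medium pot's top is at (382,200), giving about (0.4408, 0.3412) when the wrist and fixed views are blended. The needed tool shift is about (-0.001, 0.1015).

jog_arm(
  rows={"offsets": [[0.062,-0.001,0.035,0,0,0,0],[0.062,-0.001,0.07,0,0,0,0],[0.062,-0.001,0.09,0,0,0,0],[0.062,-0.001,0.1015,0,0,0,0],[0.062,-0.001,0.1015,0,0,0,0],[0.062,-0.001,0.1015,0.02,0,0,0],[0.062,-0.001,0.1015,0.035,0,0,0],[0.062,-0.001,0.1015,0.035,0,0,0],[0.062,-0.001,0.1015,0.035,0,0,0],[0.062,-0.001,0.1015,0.035,0,0,0],[0.062,-0.001,0.1015,0.035,0,0,0],[0.062,-0.001,0.1015,0.035,0,0,0]]},
)

```text
t: 14.65
tool_pos: [0.4426, 0.3422, 0.1568]
tool_rot: [0.504, 3.099, 0.002]
contact_force: [-0.1, -1.0, -0.6]
opening: 0.0666
grip_force: 34.3
```

```bash
python3 -c "
from h import *
eyes.get_image('top')
delta((.4415,.3413,.12),(.4415,.3413,.084))"
```

```text
t 14.7 tcp [0.4424 0.3422 0.1566] F [-0.2 -0.4 -0.8] open 0.0666 tilt [ 1.7e-03  9.0e-04 -1.0e+00]
(0.4415, 0.3413, 0.12) -> [ 0.0007 -0.0012  0.0366]
(0.4415, 0.3413, 0.084) -> [ 0.0007 -0.0013  0.0726]
```

jog_arm(
  rows={"offsets": [[0.062,0.0007,-0.0012,0.008,0,0,0],[0.062,0.0007,-0.0012,0.016,0,0,0],[0.062,0.0007,-0.0012,0.022,0,0,0],[0.062,0.0007,-0.0012,0.028,0,0,0],[0.062,0.0007,-0.0012,0.034,0,0,0],[0.062,0.0007,-0.0012,0.034,0,0,0],[0.062,0.0007,-0.0012,0.034,0,0,0],[0.062,0.0007,-0.0012,0.034,0,0,0]]},
)

```text
t: 15.37
tool_pos: [0.4408, 0.3412, 0.1213]
tool_rot: [-0.503, -3.101, 0.0]
contact_force: [0.3, -0.4, -0.2]
opening: 0.0665
grip_force: 34.4
```

Rim is at about 0.096, already around the medium pot with no contact. I'll keep lowering.

jog_arm(
  rows={"offsets": [[0.062,0,0,0.008,0,0,0],[0.062,0,0,0.016,0,0,0],[0.062,0,0,0.022,0,0,0],[0.062,0,0,0.028,0,0,0],[0.062,0,0,0.033,0,0,0],[0.062,0,0,0.035,0,0,0],[0.062,0,0,0.035,0,0,0],[0.062,0,0,0.035,0,0,0],[0.062,0,0,0.035,0,0,0]]},
)

```text
t: 16.12
tool_pos: [0.441, 0.3413, 0.0866]
tool_rot: [0.503, 3.101, 0.0]
contact_force: [-0.2, 0.6, 0.0]
opening: 0.0662
grip_force: 34.4
```

jog_arm(
  rows={"offsets": [[0.062,0,0,0.001,0,0,0],[0.062,0,0,0.002,0,0,0],[0.062,0,0,0.002,0,0,0],[0.062,0,0,0.002,0,0,0]]},
)

```text
t: 16.45
tool_pos: [0.4409, 0.3412, 0.0844]
tool_rot: [0.503, 3.101, 0.0]
contact_force: [0.0, -0.3, -0.8]
opening: 0.0661
grip_force: 34.4
```

jog_arm(
  rows={"offsets": [[0.062,0,0,0.001,0,0,0],[0.062,0,0,0.002,0,0,0],[0.062,0,0,0.0025,0,0,0],[0.062,0,0,0.0025,0,0,0],[0.062,0,0,0.0025,0,0,0],[0.062,0,0,0.0025,0,0,0]]},
)

```text
t: 16.95
tool_pos: [0.4408, 0.3412, 0.0818]
tool_rot: [-0.503, -3.101, 0.0]
contact_force: [0.9, -1.6, -1.2]
opening: 0.0669
grip_force: 34.4
```

jog_arm(
  rows={"offsets": [[0.062,0,0,0.001,0,0,0],[0.062,0,0,0.002,0,0,0],[0.062,0,0,0.002,0,0,0],[0.062,0,0,0.002,0,0,0],[0.062,0,0,0.002,0,0,0]]},
)

```text
t: 17.37
tool_pos: [0.441, 0.3414, 0.0804]
tool_rot: [0.503, 3.101, 0.001]
contact_force: [-0.6, -0.0, 4.8]
opening: 0.0664
grip_force: 34.6
```

Contact at 4.8 N, so it is seated. I'll release, rise and verify.

jog_arm(
  rows={"offsets": [[0.072,0,0,0,0,0,0],[0.078,0,0,0,0,0,0],[0.085,0,0,0,0,0,0],[0.085,0,0,0,0,0,0],[0.085,0,0,0,0,0,0],[0.085,0,0,0,0,0,0],[0.085,0,0,-0.02,0,0,0],[0.085,0,0,-0.06,0,0,0],[0.085,0,0,-0.1,0,0,0],[0.085,0,0,-0.12,0,0,0],[0.085,0,0,-0.12,0,0,0],[0.085,0,0,-0.12,0,0,0],[0.0,0,0,-0.12,0,0,0],[0.0,0,0,-0.12,0,0,0],[0.0,0,0,-0.12,0,0,0],[0.0,0,0,-0.12,0,0,0],[0.0,0,0,-0.12,0,0,0],[0.0,0,0,-0.12,0,0,0],[0.0,0,0,-0.12,0,0,0],[0.0,0,0,-0.12,0,0,0]]},
)

```text
t: 19.03
tool_pos: [0.4408, 0.3412, 0.1997]
tool_rot: [-0.503, -3.101, 0.0]
contact_force: [0.1, -0.7, -0.8]
opening: 0.0002
grip_force: 0.0
```

Run:
```python
from h import *
o=status.get_obs(); im=eyes.get_image('wrist')[:,:,::-1]; cv2.imwrite('pics/w8.png',im)
S=eyes.get_image('side')[:,:,::-1]; T=eyes.get_image('top')[:,:,::-1]
for n,k in(('side8',S),('top8',T)): cv2.imwrite(f'pics/{n}.png',k)
for th in(150,160): p=disc(im,256,190,th,60); X=wplane(p[0],o,.122); print(p,X)
w=cv2.resize(im,(512,384)); s=cv2.resize(S[230:384,210:370],(288,277)); s=cv2.copyMakeBorder(s,0,107,0,0,cv2.BORDER_CONSTANT)
cv2.imwrite('pics/v8.png',np.hstack([w,s])); delta((*X[:2],.125))
```

```text
(array([257.28365567, 193.54759196]), (76.96870422363281, 86.3938980102539), np.int32(5274)) [0.43657325 0.3425114  0.122     ]
(array([257.33339806, 193.34543689]), (76.13805389404297, 85.42337799072266), np.int32(5150)) [0.43643068 0.3425995  0.122     ]
t 19.18 tcp [0.4409 0.3412 0.1999] F [ 0.3 -0.  -0.7] open -0.0 tilt [ 1.e-04  1.e-04 -1.e+00]
(np.float64(0.4364306806713551), np.float64(0.34259950258710103), 0.125) -> [ 0.0047 -0.0001  0.0749]
```

View pics/v8.png

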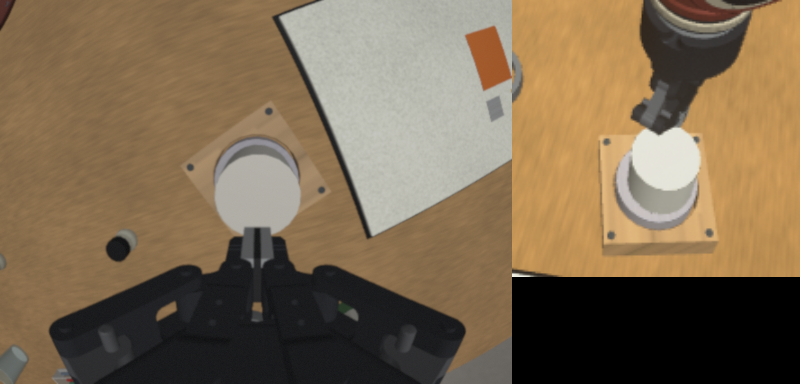

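The large pot is seated over the others, with its disc at about (257,193). The closed fingers hide its lower edge, so I'll fit the upper arc instead.

Run:
```python
from h import *
im=cv2.imread('pics/w8.png'); o=status.get_obs()
g=im.mean(2); print(g[140:200:3,257].round(), g[190,205:312:4].round())
x=held(im,.034,160,(130,190),o)
print(o['tool_pos']+R.from_rotvec(o['tool_rot']).apply(x))
S=cv2.imread('pics/side8.png'); print(plane('side',disc(S,293,318,171,30)[0],.122),disc(S,293,318,171,30))
delta((.441,.3412,.125))
```

```text
[145. 144. 107. 107. 109. 169. 175. 175. 175. 174. 174. 174. 173. 174.
 173. 173. 174. 174. 172. 173.] [126. 126. 129. 172. 173. 172. 173. 173. 173. 173. 173. 173. 173. 175.
 172. 173. 173. 172. 174. 174. 173. 173. 174. 173. 134. 130. 130.]
held axis (tool) & top z [ 0.0345 -0.0005 -0.1437] rms mm 0.0 64
[0.40798441 0.3516126  0.34359085]
[0.44671246 0.349818   0.122     ] (array([289.9978678 , 319.16560057]), (45.052059173583984, 48.937583923339844), np.int32(1407))
t 19.18 tcp [0.4409 0.3412 0.1999] F [ 0.3 -0.  -0.7] open -0.0 tilt [ 1.e-04  1.e-04 -1.e+00]
(0.441, 0.3412, 0.125) -> [-0.0001  0.      0.0749]
```

```bash
sed -i 's/o,u=257)/o,u=257,z0=-.04)/; s/\[0,0,-.04\]/[0,0,z0]/' h.py
```

Run:
```python
from h import *
im=cv2.imread('pics/w8.png'); o=status.get_obs()
for th in(145,160):
    x=held(im,.034,th,(130,190),o,z0=.08)
    print(o['tool_pos']+R.from_rotvec(o['tool_rot']).apply(x))
```

```text
held axis (tool) & top z [ 0.0016 -0.      0.0762] rms mm 0.39 64
[0.43937294 0.34165957 0.1237164 ]
held axis (tool) & top z [ 0.     -0.      0.0827] rms mm 0.16 64
[0.44084942 0.34119238 0.11718198]
```

Axis is within about 1 mm of the TCP and the top is at about 0.12, so it is seated. I'll press with the shut fingers.

jog_arm(
  rows={"offsets": [[0,0.0005,0,0.03,0,0,0],[0,0.0005,0,0.055,0,0,0],[0,0.0005,0,0.07,0,0,0],[0,0.0005,0,0.07,0,0,0],[0,0.0005,0,0.07,0,0,0],[0,0.0005,0,0.07,0,0,0]]},
)

```text
t: 19.68
tool_pos: [0.4411, 0.3418, 0.1313]
tool_rot: [0.503, 3.099, 0.002]
contact_force: [0.1, 0.3, 1.2]
opening: -0.0001
grip_force: 0.0
```

jog_arm(
  rows={"offsets": [[0,0,0,0.002,0,0,0],[0,0,0,0.004,0,0,0],[0,0,0,0.006,0,0,0],[0,0,0,0.008,0,0,0],[0,0,0,0.01,0,0,0],[0,0,0,0.01,0,0,0],[0,0,0,0.01,0,0,0],[0,0,0,0.01,0,0,0]]},
)

```text
t: 20.35
tool_pos: [0.4407, 0.3416, 0.1209]
tool_rot: [0.503, 3.1, 0.001]
contact_force: [-1.4, -0.4, 4.2]
opening: -0.0
grip_force: 2.6
```

jog_arm(
  rows={"offsets": [[0,0,0,0.002,0,0,0],[0,0,0,0.004,0,0,0],[0,0,0,0.006,0,0,0],[0,0,0,0.008,0,0,0],[0,0,0,0.01,0,0,0],[0,0,0,0.012,0,0,0],[0,0,0,0.012,0,0,0],[0,0,0,0.012,0,0,0],[0,0,0,0.012,0,0,0],[0,0,0,0.012,0,0,0]]},
)

```text
t: 21.18
tool_pos: [0.4412, 0.3419, 0.1103]
tool_rot: [0.503, 3.1, 0.002]
contact_force: [-3.5, -2.0, 10.3]
opening: 0.0
grip_force: 5.3
```

jog_arm(
  rows={"offsets": [[0,0,0,0.001,0,0,0],[0,0,0,0.002,0,0,0],[0,0,0,0.003,0,0,0],[0,0,0,0.003,0,0,0],[0,0,0,0.003,0,0,0],[0,0,0,0.003,0,0,0],[0,0,0,0.003,0,0,0],[0,0,0,0.003,0,0,0],[0,0,0,0.003,0,0,0],[0,0,0,0.003,0,0,0]]},
)

```text
t: 22.02
tool_pos: [0.4413, 0.342, 0.1076]
tool_rot: [0.503, 3.099, 0.002]
contact_force: [-2.3, -2.3, 11.6]
opening: 0.0001
grip_force: 5.9
```

Run:
```python
from h import *
S=eyes.get_image('side')[:,:,::-1]; cv2.imwrite('pics/side9.png',S)
a=cv2.imread('pics/side8.png')
cv2.imwrite('pics/v9.png',np.hstack([cv2.resize(k[270:375,240:340],(400,420),interpolation=cv2.INTER_CUBIC) for k in(a,S)]))
for _ in range(4): delta(); eyes.get_image('top')
```

```text
t 22.07 tcp [0.4413 0.342  0.1076] F [-3.1 -1.5 11.4] open -0.0001 tilt [ 0.0019  0.0011 -1.    ]
t 22.12 tcp [0.4413 0.342  0.1076] F [-3.4 -1.5 11.4] open -0.0 tilt [ 0.0018  0.0011 -1.    ]
t 22.17 tcp [0.4413 0.342  0.1076] F [-3.7 -2.  12.4] open -0.0 tilt [ 0.0019  0.0011 -1.    ]
t 22.22 tcp [0.4413 0.342  0.1076] F [-3.3 -1.6 12.2] open 0.0002 tilt [ 0.0019  0.0012 -1.    ]
```

View pics/v9.png

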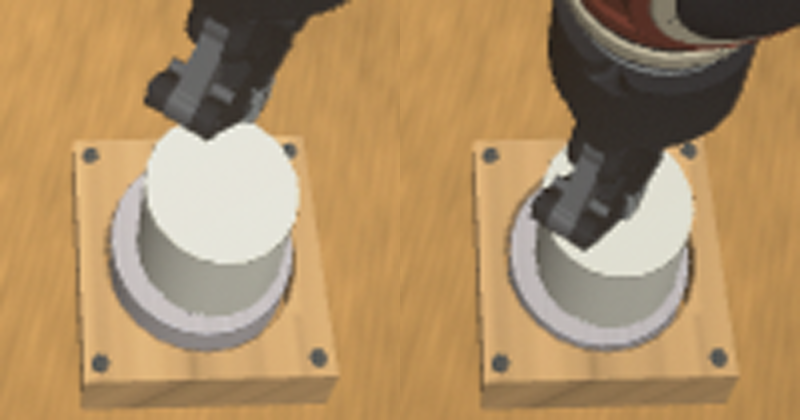

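The platen's visible side wall (left, before) has gone (right, pressed), so it looks flush. I'll check the amount with the edge shift in the side view.

Run:
```python
from h import *
c=eyes.camera_params('side'); T=np.linalg.inv(np.array(c['T']))
def pr(X): q=T[:3,:3]@X+T[:3,3]; return c['cx']+c['fx']*q[0]/q[2],c['cy']+c['fy']*q[1]/q[2]
f=np.array([.441-.0325*.25,.3415+.0325*.0,0])
ims=[cv2.imread(f'pics/side{k}.png').mean(2) for k in(8,9)]
def edge(g,u,v0,v1):
    s=g[v0:v1,u-1:u+2].mean(1); i=np.argmin(np.diff(s)); m=(s[max(i-2,0)]+s[i+3])/2
    j=next(k for k in range(max(i-2,0),i+3) if s[k]>=m>s[k+1]); return v0+j+(s[j]-m)/(s[j]-s[j+1])
for u in(292,294,296,298,300): print(u,[round(edge(g,u,326,346),2) for g in ims])
X=np.array([.441,.3415,.122])+.034*np.array([.17,-.98,0])*-1  # camera-side point of the rim
for dz in(0,.010,.012,.014,.016,.018): print(dz,np.round(pr(X-[0,0,dz]),2))
```

```text
292 [np.float64(334.58), np.float64(338.44)]
294 [np.float64(335.4), np.float64(338.46)]
296 [np.float64(335.48), np.float64(338.45)]
298 [np.float64(335.43), np.float64(338.45)]
300 [np.float64(335.33), np.float64(338.3)]
0 [293.88 334.75]
0.01 [293.34 337.02]
0.012 [293.23 337.46]
0.014 [293.13 337.91]
0.016 [293.02 338.35]
0.018 [292.92 338.79]
```

Edge shift is 3.0 px against 3.16 px expected for 14 mm, so the platen has travelled about 13.4 mm. The arm is steady at about 12 N, so I'm handing in.

```bash
python3 -c "
from station import ctrl, eyes, status
print(ctrl.finish_job())"
```

```text
the job is handed in; nothing more can be done
None
```

I nested the medium and large pots over the small one and handed the job in at about 22 s, still pressing with about 12 N; the platen measured about 13.4 mm down (flush is 14 mm), and the verdict was not returned.

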